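# Stopper a flask and pin its neck clamp shut

### The arm

A 6-joint arm with a two-finger parallel gripper is mounted at the origin on the work surface. World frame = base frame: x ahead of the robot, y to its left, z up, the work surface at z = 0. Lengths are in m, angles in rad, forces in N, time in s.
With the tool pointing down it reaches from about 0.25 to 0.8 m from the base axis. Payload 8.5 kg.
Tool frame: the origin (TCP) lies on the centre line of the jaws, within the pads' length; the fingertips stand 8 mm ahead of it and the grasp point (between the pads) lies 11 mm behind it; z points along the fingers, y is the line along which they close (so a half turn about z gives the same grasp; the last joint's range is limited). The gripper opens to 85 mm and grips with 20 to 120 N. Pads are 22 mm wide; open, the fingers measure 114 mm over their backs; the gripper's body (76 mm by 85 mm) begins 54 mm behind the grasp point. The pads swing forward as they close: fully open they stand 13 mm farther back than shut.
Start: joints at [-1.231, 0.238, -0.013, 1.319, 0, 1.571], TCP at [0.175, -0.495, 0.239] pointing down, gripper open.
Joint ranges: [-2.66, 2.66], [-1.03, 1.9], [-1.14, 1.46], [-1.82, 2.27], [-1.45, 1.34], [-3.14, 3.14]. Speed limits (rad/s): [2.22, 2.22, 2.79, 3.14, 3.14, 3.14].

### API

Orientations are given as a 3x3 rotation matrix whose columns are the frame's x, y, z axes.
In Python, from cell import ctrl, read_camera, camera_params gives the robot as it stands. The module is installed in compiled form; this text tells all that it offers.
- The arm moves only by the tool servo_tool, never from a script. Its argument "increments" is a list of rows, each an object of numbers: "tx", "ty", "tz": the shift along the tool's x, y, z in m; "roll": the turn about the tool's z in rad; "gripper": the finger opening in m, from 0 to 0.0854. A call has 1 to 5 rows; each row shifts and turns the commanded pose from where the row before left it, along the tool's axes as they then stand; what a row does not reach is not made up. A row lasts 1/10 s, in which the tool goes at most 50 mm and 8.59 degrees, less where a joint would pass 70% of its speed; a pose out of reach is approached as far as the arm can. A call with a gripper value outside its range is refused whole. The fingers move at their own pace and stop on an object; the grip force is fixed at half the most. Time passes only in rows, so rows that do not move let the fingers close. It gives the time, the measured TCP pose, the force, the opening and the grip force at its end, in the units of the state.
- ctrl.state(): the state, without advancing time (a new reading comes with each control period).
- read_camera(name): name is "side" or "top"; returns (picture, depth): 400x640x3 uint8, red, green, blue; 400x640 float32, m along the optical axis (not along the pixel's ray), 0 where there is no reading.
- camera_params(name): a dict with "K" (3x3 intrinsics, pixels), "R" (3x3) and "t" (3): a world point X has camera coordinates R X + t. Camera axes: x right, y down, z forward; pixel columns grow to the right and rows downward; lengths in m; the calibration is good to about 2 mm. A picture is of the moment at which its call begins. camera_params takes no time and is no camera call.
- ctrl.close_job(): hands the job in; it is judged then, once.
The state is a dict: "time_s": time; "joint_pos": joint angles; "qd": joint speeds; "tau": joint torques, N m; "tool_pos": TCP position; "ee_rot": TCP orientation; "force": force on the tool from outside, world axes, zero at the start; "moment": the same for the moment, N m; "opening": opening from 0.0 (shut) to 1.0 (fully open); "grip_force": force on a finger pad.
Only numpy, scipy, OpenCV 4.12 (cv2) and the standard library are available. Lean on these libraries where they do the work, as an engineer would, in place of code of your own. Each camera call takes 0.05 s, during which the arm holds its last target. There are 200 camera calls.

### The job

Set the rubber stopper fully down into the mouth of the flask, then swing the clamp's gate shut round the flask's neck and drop the steel pin through the aligned holes of both halves until its head rests on the gate. Then pinch the two finger tabs of the clamp together so that the halves are pressed fully shut, and finish while still squeezing them: do not let go at the end. Leave the slide box, the stain bottle and the dish where they are.

Things in the scene. Friction and masses are not known exactly. Their poses are not given: they have to be found in the camera images.
- clamp: Fixed stand: white base 160 x 190 x 10 mm with a glass conical flask, its neck (37 mm wide) in a two-part aluminium clamp. Origin on the table under the flask's axis, z up. Shut halves meet at x = 0: fixed back half on the +x side of the neck (to x = 34 mm, 136 mm high), swinging gate on the -x side. At y = +48 mm vertical hinge rod (160 mm high), y = -44 mm pin hole, y = -78 mm finger tabs.
- flask_mouth (a point): Centre of the flask's mouth at rim height, 140 mm above the table. The bore is 29 mm wide, vertical and open for 44 mm below the rim.
- hinge_axis (a point): Point on the gate's vertical hinge axis, 136 mm above the table.
- pin_hole (a point): Where the 13 mm vertical pin hole opens at the top of the gate's lug when the gate is shut, 136 mm above the table. Through hole: gate lug 124 to 136 mm, back lug 108 to 120 mm above the table. This point is fixed to the stand; the gate's own hole comes here when shut.
- gate (a joint): Gate's opening angle, rad: 0 shut (hard stop), 1.3 fully open; starts 0.75 to 1.15. It opens to the clamp's -x side, clockwise from above, and a stiff hinge (0.15 N m) keeps it where it is left. Shut, its outer face is at x = -34 mm; near the neck it is 155 mm high with a lip that passes 3 mm over a fully seated stopper's flange and hits one that stands too high.
- gate_tab (a point): Upright finger tab at the gate's free end, turns with the gate: 10 mm thick (x), 32 mm long (y), 112 to 156 mm above the table. This point is its middle in x and y, 132 mm above the table, 126 mm from the hinge along the gate. Gate shut: axes as the clamp's, point 9 mm to the -x side of the plane x = 0. Its outer face looks to its -x.
- back_tab (a point): Matching fixed finger tab of the back half, the same size, 9 mm to the +x side of the plane x = 0; with the gate shut the two tabs stand side by side with an 8 mm gap and are 28 mm thick together, outer face to outer face.
- stopper_mid (a point): Dark rubber stopper, 66 mm tall, upright in a white block (65 x 65 x 32 mm); point on its axis at half height. Tapered plug 26 mm long (20 mm wide at the foot, 25.6 at the top), flange 40 mm wide (7 to 1 mm below this point), round grip 24 mm wide above it, up to 33 mm above this point. Fully down, the flange lies on the rim and this point is 7 mm above the mouth. 30 to 65 g.
- pin_mid (a point): Steel pin, 74 mm tall, upright in a grey block (55 x 55 x 45 mm); point on its axis at half height. Shaft 9 mm wide, 40 mm long, with an 8 mm tapered tip below; round head 22 mm wide, 34 mm tall on top, its underside 3 mm above this point. Fully home, the head rests on the gate's lug and this point is 3 mm below point pin_hole. 50 to 100 g.
- slide_box_mid (a point): Bystander: cardboard slide box 85 x 100 x 34 mm, its centre.
- stain_bottle_mid (a point): Bystander: amber bottle 40 mm wide, 75 mm tall, its centre.
- dish_mid (a point): Bystander: white dish 90 mm wide, 16 mm tall, its centre.
Mind the look-alikes: they are no part of the job. Leave any purple look-alike of the part that bears stopper_mid alone.

How it is judged:
On the way, in this order (a step that is already met when the one before it is completed fails the run):
1. the stopper sits fully in the flask's mouth, gate still open (z of stopper_mid in the frame of flask_mouth below 0.009 m and horizontal distance between stopper_mid and flask_mouth below 0.005 m and angle between stopper_mid's own z axis and vertical below 0.1 rad and value of joint gate above 0.2 rad), for 0.2 s.
2. the gate is shut over the seated stopper, the pin not yet in (value of joint gate below 0.03 rad and z of stopper_mid in the frame of flask_mouth below 0.009 m and horizontal distance between pin_mid and pin_hole above 0.02 m), for 0.2 s.
3. the pin is through both halves, its head resting on the gate (z of pin_mid in the frame of pin_hole below 0 m and horizontal distance between pin_mid and pin_hole below 0.005 m and angle between pin_mid's own z axis and vertical below 0.15 rad), for 0.2 s.
At the end, for the whole second after the job is handed in: Stopper down (flange within 2 mm of the rim, 5 mm of centre, tilt under 0.1 rad); pin through both lugs (head within 3 mm of the gate, 5 mm of centre, tilt under 0.15 rad); gate within 0.015 rad of shut; fingers press each tab with over 4 N. Bystanders moved under 20 mm (all of step 3 and z of stopper_mid in the frame of flask_mouth below 0.009 m and horizontal distance between stopper_mid and flask_mouth below 0.005 m and angle between stopper_mid's own z axis and vertical below 0.1 rad and value of joint gate below 0.015 rad and contact force between the fingers and gate_c0 above 4 N and contact force between the fingers and clamp_c0 above 4 N); the arm keeps its last pose, push and grip.
It fails at once if slide box, stain bottle or dish moved more than 20 mm (distance of any of slide_box_mid, stain_bottle_mid, dish_mid from where it was at the start of the episode above 0.02 m).
It also fails if it takes over 72 s, if anything falls off the work surface, if the arm or the gripper's body presses on something with over 40 N, if the wrist force passes 120 N, or if a joint passes its speed limit or range.

## Working session

There is one attempt and no reset: what is moved stays moved. The work goes in short steps, Python scripts to look and compute and a tool call to move; the robot and the scene stay as the last step left them, time stands still between calls to the robot, and variables do not carry over. Pictures are saved under pics/ and viewed, at most 10 in all, crops included, and the job is handed in when it is done.

Besides the shell and the picture viewer there is one more tool, called after "Request:" by a JSON object that holds its "api" and its "payload". servo_tool: Moves the arm, as the interface text tells. Its arguments: {"type":"object","properties":{"increments":{"type":"array"}},"required":["increments"]}

```bash
mkdir -p pics; cat > h.py <<'E'
import numpy as np, cv2
from cell import ctrl, read_camera, camera_params
def grab(n,tag):
    im,d=read_camera(n); np.savez(f'pics/{tag}.npz',im=im,d=d); cv2.imwrite(f'pics/{tag}.png',im[:,:,::-1]); return im,d
def load(tag):
    z=np.load(f'pics/{tag}.npz'); return z['im'],z['d']
def pts(n,d):
    p=camera_params(n);K,R,t=map(np.array,(p['K'],p['R'],p['t']))
    v,u=np.mgrid[:400,:640]
    c=np.stack([(u-K[0,2])/K[0,0]*d,(v-K[1,2])/K[1,1]*d,d],-1)
    return (c-t)@R
def onplane(n,u,v,z):
    p=camera_params(n);K,R,t=map(np.array,(p['K'],p['R'],p['t']))
    r=R.T@np.linalg.inv(K)@np.array([u,v,1.]);o=-R.T@t
    return o+r*(z-o[2])/r[2]
def proj(n,X):
    p=camera_params(n);K,R,t=map(np.array,(p['K'],p['R'],p['t']))
    c=K@(R@np.array(X)+t); return c[:2]/c[2]
E
python3 - <<'E'
from h import *
for n in('side','top'):
    grab(n,n+'0'); p=camera_params(n); R=np.array(p['R']);print(n,np.round(p['K'],1).tolist(),np.round(R,3).tolist(),np.round(-R.T@np.array(p['t']),3))
s=ctrl.state();print(s['time_s'],s['tool_pos'],np.round(s['ee_rot'],3).tolist(),s['force'],s['opening'])
E
```

```text
side [[410.3, 0.0, 320.4], [0.0, 410.3, 199.6], [0.0, 0.0, 1.0]] [[0.951, -0.309, -0.012], [-0.206, -0.605, -0.769], [0.23, 0.734, -0.639]] [ 0.324 -0.804  0.822]
top [[424.5, 0.0, 314.9], [0.0, 424.5, 189.7], [0.0, 0.0, 1.0]] [[-0.021, -1.0, 0.001], [-0.994, 0.02, -0.103], [0.103, -0.003, -0.995]] [0.435 0.008 1.256]
0.1 [ 0.17483796 -0.49466024  0.23876875] [[0.943, 0.333, -0.0], [0.333, -0.943, 0.001], [-0.0, -0.001, -1.0]] [-0.206723    0.38486376 -0.53963873] 1.0014285139303887
```

View pics/side0.png

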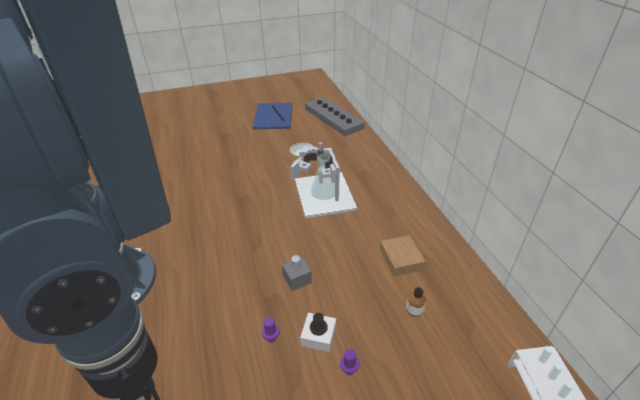

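View pics/top0.png

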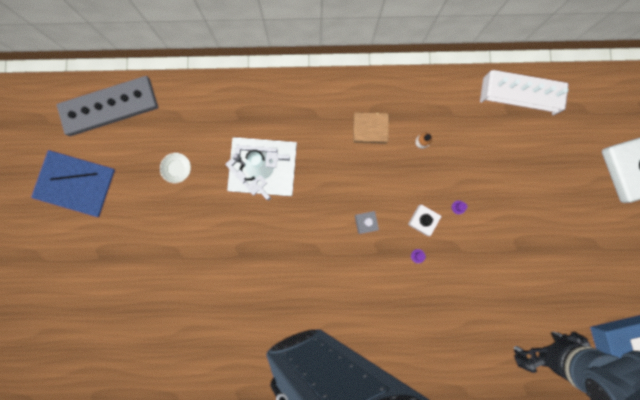

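Side view: the dark stopper in its white block is at (319,325). The purple look-alikes are at (270,328) and (349,361), and the pin's grey block is at (296,268). The clamp is at (325,180), box (403,255), bottle (416,302), dish (302,150). Top view: stopper (426,220), purple ones (459,207) and (418,256), pin (368,222), clamp (262,167).
I choose the dark one standing in the white block and will check it in a crop.

```bash
python3 - <<'E'
from h import *
a,da=load('top0'); b,db=load('side0')
c=lambda im,x,y,w,h,s: cv2.resize(im[y:y+h,x:x+w],None,fx=s,fy=s,interpolation=cv2.INTER_CUBIC)
m1=np.hstack([c(a,220,130,80,75,4),c(b,280,135,80,85,4)[:300]])
m2=np.hstack([c(a,345,195,120,75,2.66)[:200,:320],c(b,255,245,120,120,2.66)[:300,:320]]) if 0 else np.hstack([c(a,345,195,80+40,75,2.6667)[:200],c(b,255,250,120,120,2.6667)[:200]])
cv2.imwrite('pics/crop0.png',np.vstack([m1,m2])[:,:,::-1])
P=pts('top',da); Q=pts('side',db)
def rep(tag,M,X): print(tag,M.sum(),np.round(np.median(X[M],0),4),'min',np.round(X[M].min(0),3),'max',np.round(X[M].max(0),3))
def win(X,x,y,w,h):
    m=np.zeros(X.shape[:2],bool);m[y:y+h,x:x+w]=1;return m
for n,X,(ws,wp) in(('top',P,((400,200,50,42),(350,205,36,36))),('side',Q,((298,305,42,50),(278,245,38,50)))):
    w=win(X,*ws);zz=X[...,2]
    rep(n+' stopper grip',w&(zz>.06)&(zz<.2),X); print(np.percentile(zz[w],[50,90,95,99]))
    w=win(X,*wp);rep(n+' pin',w&(zz>.055)&(zz<.2),X);print(np.percentile(zz[w],[50,90,95,99]))
# base white
hsv=cv2.cvtColor(a,cv2.COLOR_RGB2HSV)
z=P[...,2];w=win(P,215,125,95,80)
m=w&(abs(z-.010)<.006)&(hsv[...,1]<40)&(hsv[...,2]>180)
p=np.array([onplane('top',u,v,.010)[:2] for v,u in np.argwhere(m)],np.float32)
print('base',cv2.minAreaRect(p),len(p))
for n,d in (('top',da),):
    zz=P[...,2]
    np.set_printoptions(linewidth=250)
    print((zz[140:202:2,222:300:3]*1000).astype(int))
E
```

```text
top stopper grip 66 [ 0.4697 -0.3093  0.0722] min [ 0.459 -0.32   0.062] max [ 0.481 -0.3    0.077]
[0.00169938 0.03519648 0.04080331 0.07510255]
top pin 53 [ 0.4652 -0.1408  0.0793] min [ 0.456 -0.149  0.056] max [ 0.476 -0.13   0.086]
[0.0019543  0.0471503  0.05006276 0.08125471]
side stopper grip 117 [ 0.4678 -0.3153  0.0715] min [ 0.457 -0.324  0.061] max [ 0.48  -0.301  0.075]
[0.00417167 0.03921766 0.06691196 0.07335222]
side pin 108 [ 0.4658 -0.1484  0.0756] min [ 0.455 -0.155  0.055] max [ 0.477 -0.13   0.082]
[0.00149621 0.0462365  0.0644499  0.08017185]
base ((0.6381160020828247, 0.16042032837867737), (0.19110311567783356, 0.16179099678993225), 84.35824584960938) 1785
[[   0    3    1    5   10    8   11   12    8   11    5   15    8   10   11   12   11   -5    0    0   -1    2   -3    0   -1    0]
 [   0    2    0    0    9   11   13    8   10   10    6   18   10    7    7   10   12   11   11   10   11   11    7   13   12    2]
 [   0   -1   -1    0    3   16    8   11    9   11    7   13    7   11    5    8    8    6   11    8   14   11   12   10    8   -3]
 [  -1   -1   
[... 3010 characters left out ...]
 10   13   12   13   15    0    3]
 [   0    0    3   -1    0   -5   -2    0    0    1  135  136    9  158  157    7    7   11    8    8    8    6   14   11    4    0]
 [  -4   -2    1    1   -2    1    2   -2    3    0  139    1    0    1  154  140   -2    2    6    9   11    8   10   11   -1   -2]
 [   0    1    1    1    4   -5    1   -2    3    1    0    2    1   -1  156  157    3    1   -1    0   -4    6   -1   -2   -1    0]
 [   3   -1   -1    2   -2    3    0   -1    0   -1   -1    0    2    6   -3  156  117    1    3    0    2    0    2   -1    0    2]
 [   0   -1 1255    1    2    3   -2   -2   -1   -3    0    0   -1    3   -2    1    1    0    0    0    0    0    3    0    1    2]]
```

View pics/crop0.png

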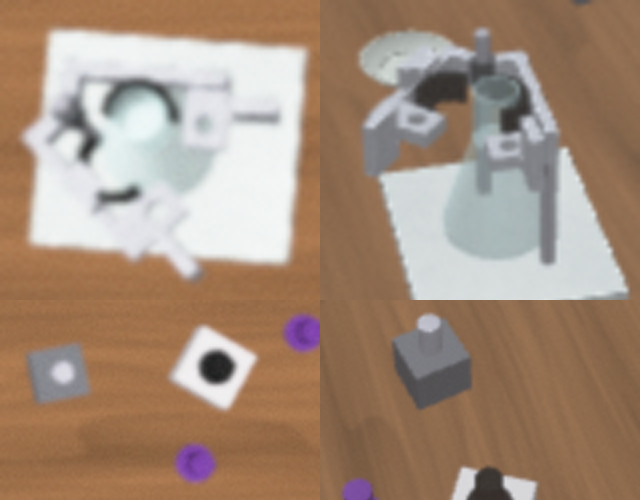

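The crop shows the dark stopper standing in the white block, apart from both purple ones, so the choice is right. The clamp has its hinge on the left (+y), back half on the far side (+x), and gate open toward the robot with its tab at top-view (270,195). Now I'll measure precisely.

```bash
cat > meas.py <<'E'
from h import *
def cl(n,X,box,zlo,zhi,zp,im=None,f=None):
    x,y,w,h=box;m=np.zeros((400,640),np.uint8);Z=X[...,2]
    m[y:y+h,x:x+w]=((Z>zlo)&(Z<zhi))[y:y+h,x:x+w]
    if f is not None:m&=f.astype(np.uint8)
    k,l,s,c=cv2.connectedComponentsWithStats(m)
    if k<2:return None
    i=1+np.argmax(s[1:,4]);q=np.argwhere(l==i)
    p=np.array([onplane(n,u,v,zp) for v,u in q])
    ctr=onplane(n,s[i,0]+s[i,2]/2-.5,s[i,1]+s[i,3]/2-.5,zp)
    return s[i],np.round(p.mean(0),4),np.round(ctr,4),cv2.minAreaRect(p[:,:2].astype(np.float32)*1000)
E
python3 - <<'E'
from meas import *
a,da=load('top0'); b,db=load('side0');P=pts('top',da);Q=pts('side',db)
S='side';T='top'
print('stopT',cl(T,P,(410,205,35,32),.066,.09,.073))
print('stopS',cl(S,Q,(300,305,40,30),.069,.09,.073))
print('pinT',cl(T,P,(355,205,30,30),.074,.1,.081))
print('pinS',cl(S,Q,(280,248,35,25),.077,.1,.081))
print('backtab T',cl(T,P,(276,145,20,20),.146,.17,.156))
print('gatetab T',cl(T,P,(255,180,25,25),.146,.17,.156))
print('rod T',cl(T,P,(228,145,15,20),.155,.17,.160))
print('rod S',cl(S,Q,(310,135,20,20),.156,.18,.160))
print('bore T',cl(T,P,(244,148,25,25),.085,.112,.10))
h=cv2.cvtColor(a,cv2.COLOR_RGB2HSV)
print('backlug T',cl(T,P,(262,145,20,25),.105,.127,.120))
for n,X in((T,P),(S,Q)):
    print((X[140:205,250:300] if n==T else X[140:205,285:345]).shape)
g=cv2.resize(b[135:205,285:350],None,fx=6,fy=6,interpolation=cv2.INTER_CUBIC)
g2=cv2.resize(a[140:205,225:300],None,fx=5,fy=5,interpolation=cv2.INTER_CUBIC)
o=np.zeros((420,800,3),np.uint8);o[:420,:390]=g;o[:325,400:775]=g2;cv2.imwrite('pics/crop1.png',o[:,:,::-1])
E
```

```text
stopT (array([425, 215,   8,   9,  60], dtype=int32), array([ 0.4691, -0.31  ,  0.073 ]), array([ 0.4698, -0.3103,  0.073 ]), ((469.70001220703125, -310.3312072753906), (19.484357833862305, 22.45009994506836), 87.28401184082031))
stopS (array([313, 313,  11,  10,  90], dtype=int32), array([ 0.4681, -0.3136,  0.073 ]), array([ 0.468 , -0.3145,  0.073 ]), ((467.947509765625, -314.3407287597656), (22.228883743286133, 21.336122512817383), 71.74274444580078))
pinT (array([364, 218,   8,   8,  47], dtype=int32), array([ 0.4661, -0.1405,  0.081 ]), array([ 0.4661, -0.1394,  0.081 ]), ((466.08868408203125, -140.77000427246094), (19.61983299255371, 18.611913681030273), 25.158836364746094))
pinS (array([292, 255,   9,   7,  48], dtype=int32), array([ 0.4659, -0.1453,  0.081 ]), array([ 0.4669, -0.1438,  0.081 ]), ((466.86566162109375, -143.76954650878906), (19.343950271606445, 19.695981979370117), 71.40352630615234))
backtab T (array([277, 154,  12,   5,  53], dtype=int32), array([0.64  , 0.0881, 0.156 ]), array([0.6402, 0.0875, 0.156 ]), ((640.2477416992188, 87.49836730957031), (28.9640750885
[... 478 characters left out ...]
.91996765136719))
rod S (array([319, 142,   4,   4,  12], dtype=int32), array([0.6441, 0.2098, 0.16  ]), array([0.6444, 0.2082, 0.16  ]), ((644.4041748046875, 208.34071350097656), (16.96636390686035, 9.075658798217773), 72.17255401611328))
bore T (array([250, 155,   9,   9,  63], dtype=int32), array([0.6442, 0.1701, 0.1   ]), array([0.6439, 0.1702, 0.1   ]), ((643.91796875, 170.20361328125), (22.058311462402344, 22.3854923248291), 89.61336517333984))
backlug T (array([262, 149,  16,  19, 164], dtype=int32), array([0.6408, 0.1216, 0.12  ]), array([0.6422, 0.1254, 0.12  ]), ((640.1845703125, 122.41065979003906), (48.3200569152832, 41.04433059692383), 6.556274890899658))
(65, 50, 3)
(65, 60, 3)
```

View pics/crop1.png

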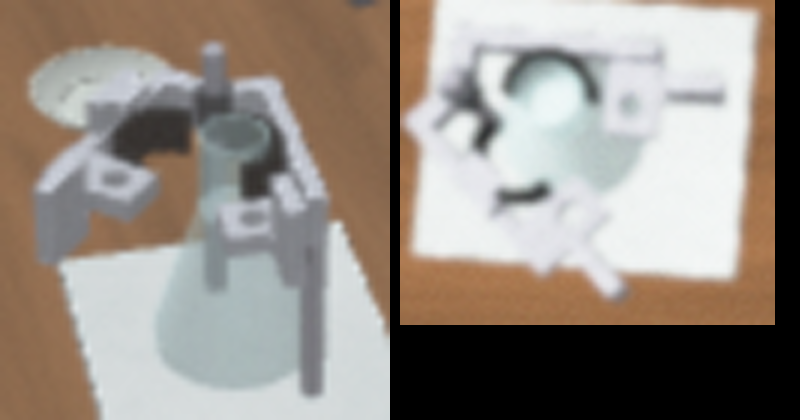

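Stopper ≈ (0.469,-0.312), pin ≈ (0.466,-0.1425), clamp origin ≈ (0.639,0.165) with yaw ≈ -0.1 rad, and gate open ≈ 0.75 rad. Moving now.

Request:
{"api": "servo_tool", "payload": {"increments": [{"roll":0.1133,"gripper":0.06},{"roll":0.1133},{"roll":0.1133},{"tx":0.0327,"ty":-0.0203,"tz":0.009},{"tx":0.0327,"ty":-0.0203,"tz":0.009}]}}

```text
invalid input at $.increments[0]: expected keys tx, ty, tz, roll, gripper
```

Request:
{"api": "servo_tool", "payload": {"increments": [{"tx":0.0327,"ty":-0.0203,"tz":0.009},{"tx":0.0327,"ty":-0.0203,"tz":0.009},{"tx":0.0327,"ty":-0.0203,"tz":0.009},{"tx":0.0327,"ty":-0.0203,"tz":0.009},{"tx":0.0327,"ty":-0.0203,"tz":0.009}]}}

```text
invalid input at $.increments[0]: expected keys tx, ty, tz, roll, gripper
```

Request:
{"api": "servo_tool", "payload": {"increments": [{"tx":0.0327,"ty":-0.0203,"tz":0.009},{"tx":0.0327,"ty":-0.0203,"tz":0.009},{"tz":0.01},{}]}}

```text
invalid input at $.increments[0]: expected keys tx, ty, tz, roll, gripper
```

All five keys are required in every row.

Request:
{"api": "servo_tool", "payload": {"increments": [{"tx":0,"ty":0,"tz":0,"roll":0.1133,"gripper":0.06},{"tx":0,"ty":0,"tz":0,"roll":0.1133,"gripper":0.06},{"tx":0,"ty":0,"tz":0,"roll":0.1133,"gripper":0.06},{"tx":0.0327,"ty":-0.0203,"tz":0.009,"roll":0,"gripper":0.06},{"tx":0.0327,"ty":-0.0203,"tz":0.009,"roll":0,"gripper":0.06}]}}

```text
time_s: 0.6
tool_pos: [0.2405, -0.4542, 0.2208]
ee_rot: [[1.0, -0.003, -0.0], [-0.003, -1.0, 0.0], [-0.0, -0.0, -1.0]]
force: [0.8, -0.2, -0.2]
opening: 0.704
grip_force: 0.0
```

Request:
{"api": "servo_tool", "payload": {"increments": [{"tx":0.0327,"ty":-0.0203,"tz":0.009,"roll":0,"gripper":0.06},{"tx":0.0327,"ty":-0.0203,"tz":0.009,"roll":0,"gripper":0.06},{"tx":0.0327,"ty":-0.0203,"tz":0.009,"roll":0,"gripper":0.06},{"tx":0.0327,"ty":-0.0203,"tz":0.009,"roll":0,"gripper":0.06},{"tx":0.0327,"ty":-0.0203,"tz":0.009,"roll":0,"gripper":0.06}]}}

```text
time_s: 1.1
tool_pos: [0.405, -0.3517, 0.1757]
ee_rot: [[1.0, -0.0, -0.0], [-0.0, -1.0, 0.0], [-0.0, -0.0, -1.0]]
force: [-0.5, -1.0, 0.4]
opening: 0.703
grip_force: 0.0
```

Request:
{"api": "servo_tool", "payload": {"increments": [{"tx":0.0327,"ty":-0.0203,"tz":0.009,"roll":0,"gripper":0.06},{"tx":0.0327,"ty":-0.0203,"tz":0.009,"roll":0,"gripper":0.06},{"tx":0,"ty":0,"tz":0,"roll":0,"gripper":0.06}]}}

```text
time_s: 1.4
tool_pos: [0.472, -0.3096, 0.1565]
ee_rot: [[1.0, 0.004, -0.001], [0.004, -1.0, 0.002], [-0.001, -0.002, -1.0]]
force: [-0.6, 0.1, -0.2]
opening: 0.701
grip_force: 0.0
```

Request:
{"api": "servo_tool", "payload": {"increments": [{"tx":-0.002,"ty":0.001,"tz":0.036,"roll":0,"gripper":0.06},{"tx":0,"ty":0,"tz":0.036,"roll":0,"gripper":0.06},{"tx":0,"ty":0,"tz":0.02,"roll":0,"gripper":0.06},{"tx":0,"ty":0,"tz":0,"roll":0,"gripper":0.06},{"tx":0,"ty":0,"tz":0,"roll":0,"gripper":0.06}]}}

```text
time_s: 1.9
tool_pos: [0.467, -0.3135, 0.0666]
ee_rot: [[1.0, -0.0, -0.001], [-0.0, -1.0, 0.0], [-0.001, -0.0, -1.0]]
force: [-0.1, -0.7, 0.3]
opening: 0.704
grip_force: 0.0
```

```bash
python3 - <<'E'
from h import *
s=ctrl.state();print(s['tool_pos'],s['force'])
grab('side','side1');b,_=load('side1')
x,y=proj('side',s['tool_pos']);print(x,y)
x0,y0=int(x)-60,int(y)-60
cv2.imwrite('pics/crop2.png',cv2.resize(b[y0:y0+110,x0:x0+120],None,fx=5,fy=5,interpolation=cv2.INTER_CUBIC)[:,:,::-1]);print(x0,y0)
E
```

```text
[ 0.46703779 -0.31349567  0.06661216] [-0.12895505 -0.72262945  0.32425071]
317.49304479695377 318.99884821164846
257 258
```

View pics/crop2.png

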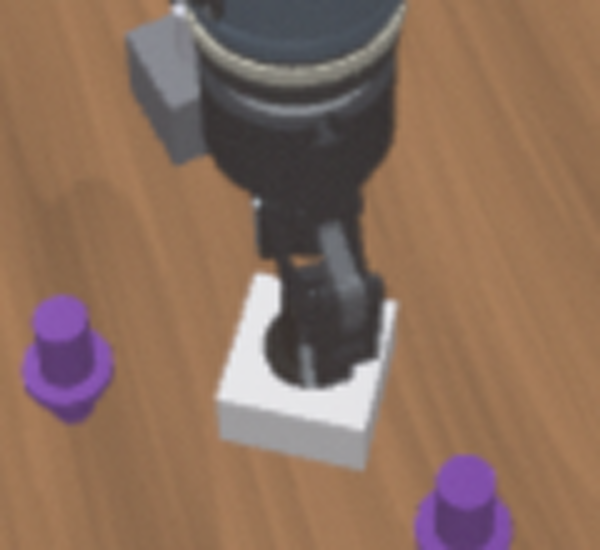

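The finger is lined up with the dark stopper: flange centre is about (313,350) in the crop, and the finger at x≈340 is offset as expected. Descend and close.

Request:
{"api": "servo_tool", "payload": {"increments": [{"tx":0.001,"ty":0,"tz":0.0165,"roll":0,"gripper":0.06},{"tx":0,"ty":0,"tz":0,"roll":0,"gripper":0.06},{"tx":0,"ty":0,"tz":0,"roll":0,"gripper":0.0},{"tx":0,"ty":0,"tz":0,"roll":0,"gripper":0.0},{"tx":0,"ty":0,"tz":0,"roll":0,"gripper":0.0}]}}

```text
time_s: 2.45
tool_pos: [0.4687, -0.3136, 0.0511]
ee_rot: [[1.0, -0.0, 0.001], [-0.0, -1.0, -0.001], [0.001, 0.001, -1.0]]
force: [-1.0, 0.7, 4.2]
opening: 0.258
grip_force: 58.4
```

Request:
{"api": "servo_tool", "payload": {"increments": [{"tx":0,"ty":0,"tz":0,"roll":0,"gripper":0},{"tx":0,"ty":0,"tz":0,"roll":0,"gripper":0.0},{"tx":0,"ty":0,"tz":0,"roll":0,"gripper":0.0}]}}

```text
time_s: 2.75
tool_pos: [0.4688, -0.3136, 0.0511]
ee_rot: [[1.0, -0.0, 0.001], [-0.0, -1.0, -0.001], [0.001, 0.001, -1.0]]
force: [-1.0, 1.0, 5.5]
opening: 0.253
grip_force: 58.5
```

Request:
{"api": "servo_tool", "payload": {"increments": [{"tx":0,"ty":0,"tz":-0.03,"roll":0,"gripper":0},{"tx":0,"ty":0,"tz":-0.045,"roll":0,"gripper":0},{"tx":0,"ty":0,"tz":-0.045,"roll":0,"gripper":0},{"tx":0,"ty":0,"tz":-0.045,"roll":0,"gripper":0},{"tx":0,"ty":0,"tz":-0.045,"roll":0,"gripper":0}]}}

```text
time_s: 3.25
tool_pos: [0.468, -0.3131, 0.2625]
ee_rot: [[1.0, -0.0, 0.001], [-0.0, -1.0, -0.001], [0.001, 0.001, -1.0]]
force: [0.8, 0.4, -0.6]
opening: 0.255
grip_force: 58.8
```

Request:
{"api": "servo_tool", "payload": {"increments": [{"tx":0.0131,"ty":-0.0368,"tz":0,"roll":0,"gripper":0},{"tx":0.0131,"ty":-0.0368,"tz":0,"roll":0,"gripper":0},{"tx":0.0131,"ty":-0.0368,"tz":0,"roll":0,"gripper":0},{"tx":0.0131,"ty":-0.0368,"tz":0,"roll":0,"gripper":0},{"tx":0.0131,"ty":-0.0368,"tz":0,"roll":0,"gripper":0}]}}

```text
time_s: 3.75
tool_pos: [0.5341, -0.1278, 0.2605]
ee_rot: [[1.0, -0.0, 0.001], [-0.0, -1.0, -0.0], [0.001, 0.0, -1.0]]
force: [-0.1, -0.2, 0.2]
opening: 0.259
grip_force: 58.8
```

Request:
{"api": "servo_tool", "payload": {"increments": [{"tx":0.0131,"ty":-0.0368,"tz":0,"roll":0,"gripper":0},{"tx":0.0131,"ty":-0.0368,"tz":0,"roll":0,"gripper":0},{"tx":0.0131,"ty":-0.0368,"tz":0,"roll":0,"gripper":0},{"tx":0.0131,"ty":-0.0368,"tz":0,"roll":0,"gripper":0},{"tx":0.0131,"ty":-0.0368,"tz":0,"roll":0,"gripper":0}]}}

```text
time_s: 4.25
tool_pos: [0.5998, 0.0324, 0.2608]
ee_rot: [[0.999, 0.045, -0.0], [0.045, -0.999, 0.021], [0.001, -0.021, -1.0]]
force: [-0.1, 0.6, 0.0]
opening: 0.255
grip_force: 58.9
```

Request:
{"api": "servo_tool", "payload": {"increments": [{"tx":0.0131,"ty":-0.0368,"tz":0,"roll":-0.14,"gripper":0},{"tx":0,"ty":0,"tz":0,"roll":-0.14,"gripper":0},{"tx":0,"ty":0,"tz":0,"roll":-0.14,"gripper":0},{"tx":0,"ty":0,"tz":0,"roll":-0.14,"gripper":0},{"tx":0,"ty":0,"tz":0,"roll":-0.14,"gripper":0}]}}

```text
time_s: 4.75
tool_pos: [0.6111, 0.0676, 0.2613]
ee_rot: [[0.733, 0.68, -0.001], [0.68, -0.733, 0.02], [0.013, -0.015, -1.0]]
force: [0.3, -0.1, 0.3]
opening: 0.255
grip_force: 58.7
```

Request:
{"api": "servo_tool", "payload": {"increments": [{"tx":0,"ty":0,"tz":0,"roll":-0.14,"gripper":0},{"tx":0,"ty":0,"tz":0,"roll":-0.14,"gripper":0},{"tx":0,"ty":0,"tz":0,"roll":-0.14,"gripper":0},{"tx":0,"ty":0,"tz":0,"roll":-0.14,"gripper":0},{"tx":0,"ty":0,"tz":0,"roll":-0.14,"gripper":0}]}}

```text
time_s: 5.25
tool_pos: [0.6111, 0.0674, 0.2614]
ee_rot: [[0.123, 0.992, -0.001], [0.992, -0.123, 0.02], [0.02, -0.003, -1.0]]
force: [-0.3, 0.1, -0.8]
opening: 0.252
grip_force: 58.6
```

Request:
{"api": "servo_tool", "payload": {"increments": [{"tx":0,"ty":0,"tz":0,"roll":-0.14,"gripper":0},{"tx":0,"ty":0,"tz":0,"roll":-0.14,"gripper":0},{"tx":0,"ty":0,"tz":0,"roll":-0.14,"gripper":0},{"tx":0,"ty":0,"tz":0,"roll":-0.14,"gripper":0},{"tx":0,"ty":0,"tz":0,"roll":-0.14,"gripper":0}]}}

```text
time_s: 5.75
tool_pos: [0.6111, 0.0674, 0.2614]
ee_rot: [[-0.545, 0.839, -0.001], [0.838, 0.545, 0.02], [0.017, 0.01, -1.0]]
force: [-0.5, 0.3, -0.2]
opening: 0.256
grip_force: 58.6
```

Request:
{"api": "servo_tool", "payload": {"increments": [{"tx":0,"ty":0,"tz":0,"roll":-0.14,"gripper":0},{"tx":0,"ty":0,"tz":0,"roll":0,"gripper":0},{"tx":0,"ty":0,"tz":0,"roll":0,"gripper":0}]}}

```text
time_s: 6.05
tool_pos: [0.6111, 0.0674, 0.2612]
ee_rot: [[-0.649, 0.761, -0.001], [0.761, 0.649, 0.02], [0.016, 0.013, -1.0]]
force: [0.7, 0.1, -0.7]
opening: 0.256
grip_force: 58.6
```

```bash
python3 - <<'E'
from h import *
grab('side','side2');grab('top','top2')
s=ctrl.state();print(s['tool_pos'],np.round(s['ee_rot'],4).tolist(),s['force'],s['opening'],s['joint_pos'])
b,_=load('side2')
print(proj('side',s['tool_pos']),proj('side',(.639,.165,.14)))
cv2.imwrite('pics/crop3.png',cv2.resize(b[70:220,250:400],None,fx=4,fy=4,interpolation=cv2.INTER_CUBIC)[:,:,::-1])
E
```

```text
[0.61113038 0.06742553 0.26101211] [[-0.6497, 0.7602, -0.0009], [0.76, 0.6496, 0.0201], [0.0158, 0.0124, -0.9998]] [ 0.05401775  0.15332912 -0.26539497] 0.25381569198821174 [0.10014387 0.3910043  0.26308615 1.44172248 0.02004484 0.96371556]
[324.61633312 139.78298189] [323.35809647 156.9214302 ]
```

View pics/crop3.png

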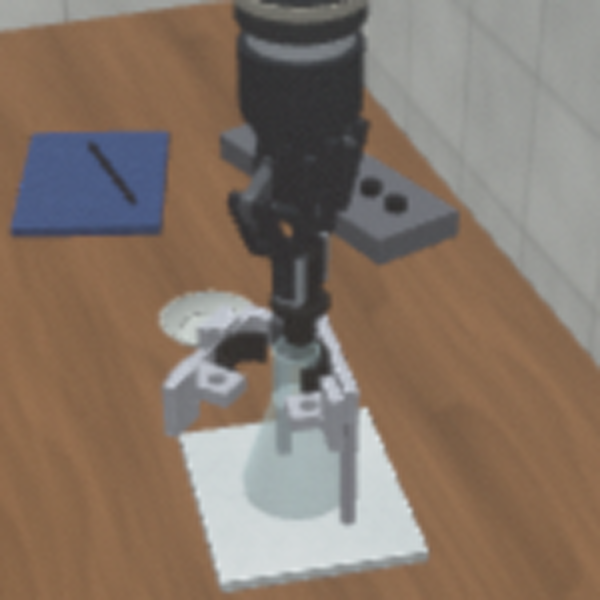

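The carry fell short of the commanded y, but the stopper is firmly held, with its flange at crop (300,305). The rim is at (299,350), and the gate is open on the left. Continue to just above the mouth.

Request:
{"api": "servo_tool", "payload": {"increments": [{"tx":0.014,"ty":0.0212,"tz":0,"roll":0,"gripper":0},{"tx":0.014,"ty":0.0212,"tz":0,"roll":0,"gripper":0},{"tx":0.014,"ty":0.0212,"tz":0.01,"roll":0,"gripper":0},{"tx":0.014,"ty":0.0212,"tz":0.015,"roll":0,"gripper":0},{"tx":0,"ty":0,"tz":0,"roll":0,"gripper":0}]}}

```text
time_s: 6.65
tool_pos: [0.6386, 0.1682, 0.2353]
ee_rot: [[-0.652, 0.758, -0.004], [0.758, 0.652, 0.02], [0.018, 0.01, -1.0]]
force: [0.0, 0.6, 0.4]
opening: 0.255
grip_force: 58.8
```

Request:
{"api": "servo_tool", "payload": {"increments": [{"tx":0,"ty":0,"tz":0,"roll":0,"gripper":0},{"tx":0,"ty":0,"tz":0,"roll":0,"gripper":0}]}}

```text
time_s: 6.85
tool_pos: [0.6389, 0.1651, 0.2383]
ee_rot: [[-0.651, 0.759, -0.001], [0.759, 0.651, 0.02], [0.016, 0.013, -1.0]]
force: [-0.3, 0.0, 0.1]
opening: 0.256
grip_force: 58.8
```

```bash
python3 - <<'E'
from h import *
s=ctrl.state();T=np.array(s['tool_pos']);Rt=np.array(s['ee_rot']);print(T,Rt[:,2],s['joint_pos'])
b,_=grab('side','side3');a,_=grab('top','top3')
m=T+Rt[:,2]*.0105
for dz in(0,.004,.033):print(dz,proj('side',m+Rt[:,2]*dz))
print('rim',onplane('side',324.7,157.5,.14),proj('side',(.6393,.165,.14)))
g=cv2.resize(b[105:205,275:375],None,fx=6,fy=6,interpolation=cv2.INTER_CUBIC)
cv2.imwrite('pics/crop4.png',g[:,:,::-1])
E
```

```text
[0.63886501 0.1650545  0.23831375] [-6.23881479e-04  1.99413606e-02 -9.99800957e-01] [0.24399633 0.47540191 0.34135978 1.43254131 0.01950266 1.10569515]
0 [323.04887797 130.99673435]
0.004 [323.05049064 132.21634546]
0.033 [323.06196964 140.89754992]
rim [0.6417988  0.16079153 0.14      ] [323.45397119 156.90302761]
```

View pics/crop4.png

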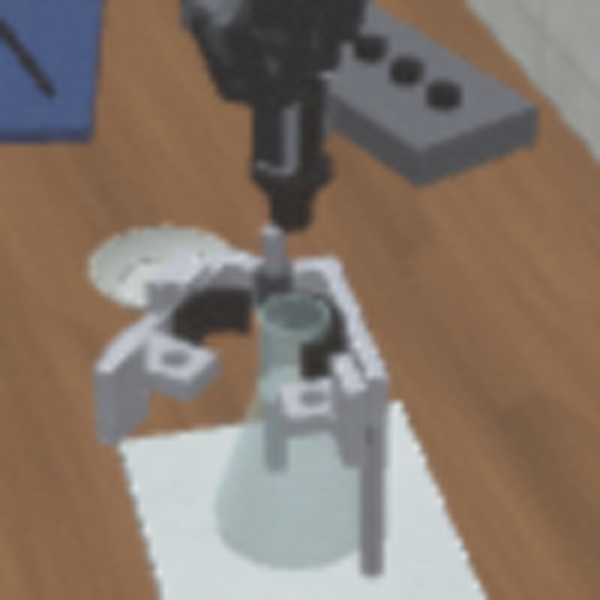

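The stopper foot is at crop (290,225), just above the rim ellipse centred at about (296,314), and the gate is well clear. I'll descend close to the rim and compare directly.

Request:
{"api": "servo_tool", "payload": {"increments": [{"tx":0,"ty":0.001,"tz":0.02,"roll":0,"gripper":0},{"tx":0,"ty":0,"tz":0.02,"roll":0,"gripper":0},{"tx":0,"ty":0,"tz":0.01,"roll":0,"gripper":0},{"tx":0,"ty":0,"tz":0,"roll":0,"gripper":0},{"tx":0,"ty":0,"tz":0,"roll":0,"gripper":0}]}}

```text
time_s: 7.45
tool_pos: [0.6398, 0.1671, 0.1886]
ee_rot: [[-0.652, 0.758, -0.0], [0.758, 0.652, 0.02], [0.016, 0.013, -1.0]]
force: [0.2, -1.0, -1.2]
opening: 0.258
grip_force: 58.8
```

```bash
python3 - <<'E'
from h import *
s=ctrl.state();T=np.array(s['tool_pos']);print(T,s['force'])
b,_=grab('side','side4');a,_=grab('top','top4')
g=cv2.resize(b[125:190,285:355],None,fx=8,fy=8,interpolation=cv2.INTER_CUBIC)
cv2.imwrite('pics/crop5.png',g[:,:,::-1])
E
```

```text
[0.63983316 0.16706    0.18861596] [ 0.15739982 -1.03506545 -1.17128962]
```

View pics/crop5.png

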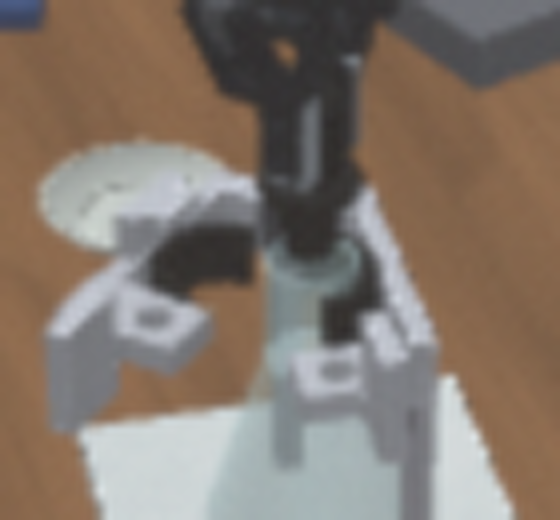

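Foot and rim agree sideways (both centred at x≈313). Vertically the foot looks 1–3 mm too far along +y, so I'll shift slightly back and enter while watching the force.

Request:
{"api": "servo_tool", "payload": {"increments": [{"tx":-0.0015,"ty":-0.0013,"tz":0,"roll":0,"gripper":0},{"tx":0,"ty":0,"tz":0.005,"roll":0,"gripper":0},{"tx":0,"ty":0,"tz":0.005,"roll":0,"gripper":0},{"tx":0,"ty":0,"tz":0.004,"roll":0,"gripper":0},{"tx":0,"ty":0,"tz":0,"roll":0,"gripper":0}]}}

```text
time_s: 8.05
tool_pos: [0.6391, 0.1656, 0.1727]
ee_rot: [[-0.652, 0.758, -0.003], [0.758, 0.652, 0.02], [0.017, 0.011, -1.0]]
force: [-0.9, 0.4, -0.1]
opening: 0.255
grip_force: 58.8
```

Request:
{"api": "servo_tool", "payload": {"increments": [{"tx":0,"ty":0,"tz":0.004,"roll":0,"gripper":0},{"tx":0,"ty":0,"tz":0.004,"roll":0,"gripper":0},{"tx":0,"ty":0,"tz":0.002,"roll":0,"gripper":0},{"tx":0,"ty":0,"tz":0,"roll":0,"gripper":0}]}}

```text
time_s: 8.45
tool_pos: [0.6394, 0.1658, 0.1633]
ee_rot: [[-0.652, 0.758, -0.002], [0.758, 0.652, 0.02], [0.016, 0.012, -1.0]]
force: [-0.5, 0.1, -0.1]
opening: 0.258
grip_force: 58.8
```

Request:
{"api": "servo_tool", "payload": {"increments": [{"tx":0,"ty":0,"tz":0.003,"roll":0,"gripper":0},{"tx":0,"ty":0,"tz":0.002,"roll":0,"gripper":0},{"tx":0,"ty":0,"tz":0,"roll":0,"gripper":0}]}}

```text
time_s: 8.75
tool_pos: [0.6397, 0.166, 0.1593]
ee_rot: [[-0.652, 0.758, -0.0], [0.758, 0.652, 0.02], [0.015, 0.013, -1.0]]
force: [-1.2, -0.1, 4.4]
opening: 0.259
grip_force: 59.1
```

Request:
{"api": "servo_tool", "payload": {"increments": [{"tx":0,"ty":0,"tz":0.001,"roll":0,"gripper":0},{"tx":0,"ty":0,"tz":0.001,"roll":0,"gripper":0},{"tx":0,"ty":0,"tz":0,"roll":0,"gripper":0},{"tx":0,"ty":0,"tz":0,"roll":0,"gripper":0}]}}

```text
time_s: 9.15
tool_pos: [0.6397, 0.1661, 0.1591]
ee_rot: [[-0.652, 0.758, 0.001], [0.758, 0.652, 0.021], [0.015, 0.015, -1.0]]
force: [-5.6, -0.5, 16.4]
opening: 0.252
grip_force: 61.0
```

It seated at TCP z = 0.1591 with 16 N. That matches the grasp offset (0.0511 − 0.039 + 0.147), so the stopper is fully down. Release and lift.

Request:
{"api": "servo_tool", "payload": {"increments": [{"tx":0,"ty":0,"tz":-0.002,"roll":0,"gripper":0.0},{"tx":0,"ty":0,"tz":0,"roll":0,"gripper":0.042},{"tx":0,"ty":0,"tz":0,"roll":0,"gripper":0.042},{"tx":0,"ty":0,"tz":0,"roll":0,"gripper":0.042}]}}

```text
time_s: 9.55
tool_pos: [0.6394, 0.1659, 0.1583]
ee_rot: [[-0.652, 0.758, -0.002], [0.758, 0.652, 0.02], [0.016, 0.012, -1.0]]
force: [-0.0, 0.4, -0.3]
opening: 0.494
grip_force: 0.0
```

Request:
{"api": "servo_tool", "payload": {"increments": [{"tx":0,"ty":0,"tz":-0.01,"roll":0,"gripper":0.042},{"tx":0,"ty":0,"tz":-0.02,"roll":0,"gripper":0.042},{"tx":0,"ty":0,"tz":-0.035,"roll":0,"gripper":0.042},{"tx":0,"ty":0,"tz":-0.025,"roll":0,"gripper":0.0},{"tx":0,"ty":0,"tz":0,"roll":0,"gripper":0.0}]}}

```text
time_s: 10.05
tool_pos: [0.6412, 0.1644, 0.2534]
ee_rot: [[-0.652, 0.758, 0.005], [0.758, 0.652, 0.022], [0.013, 0.018, -1.0]]
force: [-0.1, 0.3, -0.2]
opening: 0.164
grip_force: 0.0
```

```bash
python3 - <<'E'
from meas import *
s=ctrl.state();print(s['tool_pos'],s['force'],s['opening'])
b,db=grab('side','side5');Q=pts('side',db)
m=(b.max(2)<70);m[:140]=0
print('grip top',cl('side',Q,(305,125,45,40),.168,.2,.18))
print('rod',cl('side',Q,(310,135,12,20),.156,.166,.16))
for v in range(136,166,2):print(v,(Q[v,308:340:2,2]*1000).astype(int))
E
```

```text
[0.64116049 0.16443684 0.25338601] [-0.05232302  0.31435895 -0.15132009] 0.16419532919968674
grip top (array([320, 144,   8,   8,  53], dtype=int32), array([0.6369, 0.1564, 0.18  ]), array([0.6362, 0.1542, 0.18  ]), ((636.1777954101562, 154.48422241210938), (37.38523864746094, 20.39065170288086), 71.31343841552734))
rod (array([319, 142,   3,   3,   8], dtype=int32), array([0.6437, 0.2122, 0.16  ]), array([0.6438, 0.2114, 0.16  ]), ((643.8021240234375, 211.44308471679688), (11.40555477142334, 6.072625160217285), 71.95745849609375))
136 [ 1  0  1  3  2 -1  0  2  2  2  2  4  0  0 -4 -1]
138 [ 3  0 -1  1 -1  1 -1  1  0  0  5  1  0  0  0 -3]
140 [ 0  1  0  1 -2 -1 -1 -1  0 -1  0  1 -4  0  0  0]
142 [821   0  -5   2   0   0 158   2   0  -1  -2   2  -1  -3   2   0]
144 [ 12  15   3   0  -2  -2 157 180 180 180   1  -1   1   2  -1   0]
146 [  8  16 134   0   0   1 177 179 178 177   2  -2   3  -1  -3   1]
148 [156 138 134 135 138 134 174 175 177 175 135 137   1  -1  -1   0]
150 [156 138 130 129 130 137 166 171 173 168 131 136   0   0   0   0]
152 [136 130 126 124 125 132 160 164 164 164 127 133 136   0   0   0]
154 [134 133 134 135 135 147 154 157 155 157 145 134 136   1   0   0]
156 [130 128 124 128 129 148 144 150 150 148 146 145 821 136   2  -1]
158 [121 122 118 120 120 140 147 146 143 146 143 134 135 134   2   0]
160 [113 114  -1 112 111 134 138 138 143 141 140 135 133 136 136   0]
162 [132   2  -2   0  -1 124 130 133 133 135 139 133 126 135 135   0]
164 [135 137   0   0   1 117 125 127 127 131 127 156 154 130 135   0]
```

The grip top reads 0.180 m and the flange about 0.147 m, so the stopper is seated. Next I'll turn the tool so its y axis lies along clamp x and go outside the gate tab with the fingers closed.

Request:
{"api": "servo_tool", "payload": {"increments": [{"tx":0,"ty":0,"tz":0,"roll":0.135,"gripper":0},{"tx":0,"ty":0,"tz":0,"roll":0.135,"gripper":0},{"tx":0,"ty":0,"tz":0,"roll":0.135,"gripper":0},{"tx":0,"ty":0,"tz":0,"roll":0.135,"gripper":0},{"tx":0,"ty":0,"tz":0,"roll":0.135,"gripper":0}]}}

```text
time_s: 10.6
tool_pos: [0.6392, 0.164, 0.2476]
ee_rot: [[-0.03, 1.0, -0.003], [0.999, 0.03, 0.02], [0.02, -0.002, -1.0]]
force: [-0.3, 0.1, -1.0]
opening: 0.001
grip_force: 0.0
```

Request:
{"api": "servo_tool", "payload": {"increments": [{"tx":0,"ty":0,"tz":0,"roll":0.135,"gripper":0},{"tx":-0.003,"ty":-0.0318,"tz":0,"roll":0,"gripper":0},{"tx":-0.003,"ty":-0.0318,"tz":0,"roll":0,"gripper":0},{"tx":-0.003,"ty":-0.0318,"tz":0,"roll":0,"gripper":0},{"tx":-0.005,"ty":-0.0318,"tz":0,"roll":0,"gripper":0}]}}

```text
time_s: 11.1
tool_pos: [0.5099, 0.1627, 0.2477]
ee_rot: [[0.099, 0.995, -0.003], [0.995, -0.099, 0.02], [0.019, -0.005, -1.0]]
force: [0.3, 0.4, 0.9]
opening: 0.001
grip_force: 0.0
```

Request:
{"api": "servo_tool", "payload": {"increments": [{"tx":0,"ty":0,"tz":0,"roll":0,"gripper":0},{"tx":0,"ty":0,"tz":0,"roll":0,"gripper":0}]}}

```text
time_s: 11.3
tool_pos: [0.5114, 0.1629, 0.2488]
ee_rot: [[0.099, 0.995, -0.001], [0.995, -0.099, 0.02], [0.02, -0.003, -1.0]]
force: [0.8, 0.6, -0.6]
opening: -0.001
grip_force: 0.0
```

```bash
cat >> h.py <<'E'
O=np.array([.6394,.1657]);YAW=-.1
A=np.array([[np.cos(YAW),np.sin(YAW)],[-np.sin(YAW),np.cos(YAW)]])
def clamp(p): return A@(np.array(p)[:2]-O)*1000
E
python3 - <<'E'
from h import *
s=ctrl.state();print(s['tool_pos'],clamp(s['tool_pos']),np.round(s['ee_rot'],3).tolist(),s['opening'],s['time_s'])
print(A.dot(np.array(s['ee_rot'])[:2,1]))
E
```

```text
[0.51135938 0.16286468 0.24878455] [-127.11788785  -15.60388695] [[0.099, 0.995, -0.001], [0.995, -0.099, 0.02], [0.02, -0.003, -1.0]] -0.0011843738085227243 11.3
[9.99995463e-01 8.84507160e-04]
```

Request:
{"api": "servo_tool", "payload": {"increments": [{"tx":0,"ty":0,"tz":0.037,"roll":0,"gripper":0},{"tx":0,"ty":0,"tz":0.037,"roll":0,"gripper":0},{"tx":0,"ty":0,"tz":0.037,"roll":0,"gripper":0},{"tx":0,"ty":0,"tz":0,"roll":0,"gripper":0},{"tx":0,"ty":0,"tz":0,"roll":0,"gripper":0}]}}

```text
time_s: 11.8
tool_pos: [0.5121, 0.165, 0.1378]
ee_rot: [[0.1, 0.995, -0.002], [0.995, -0.1, 0.02], [0.019, -0.004, -1.0]]
force: [0.5, 0.7, 0.3]
opening: -0.0
grip_force: 0.0
```

Request:
{"api": "servo_tool", "payload": {"increments": [{"tx":-0.005,"ty":0.008,"tz":0,"roll":0,"gripper":0},{"tx":-0.005,"ty":0.008,"tz":0,"roll":0,"gripper":0},{"tx":-0.009,"ty":0.0075,"tz":0,"roll":0,"gripper":0},{"tx":-0.009,"ty":0.0075,"tz":0,"roll":0,"gripper":0},{"tx":-0.008,"ty":0.007,"tz":0,"roll":0,"gripper":0}]}}

```text
time_s: 12.3
tool_pos: [0.5466, 0.1244, 0.1374]
ee_rot: [[0.1, 0.995, -0.001], [0.995, -0.1, 0.02], [0.02, -0.003, -1.0]]
force: [-0.9, 2.3, 0.5]
opening: 0.001
grip_force: 0.6
```

Request:
{"api": "servo_tool", "payload": {"increments": [{"tx":-0.005,"ty":0.007,"tz":0,"roll":0,"gripper":0},{"tx":-0.005,"ty":0.007,"tz":0,"roll":0,"gripper":0},{"tx":-0.005,"ty":0.007,"tz":0,"roll":0,"gripper":0},{"tx":-0.0045,"ty":0.0065,"tz":0,"roll":0,"gripper":0},{"tx":0,"ty":0,"tz":0,"roll":0,"gripper":0}]}}

```text
time_s: 12.8
tool_pos: [0.572, 0.1027, 0.1363]
ee_rot: [[0.1, 0.995, -0.001], [0.995, -0.1, 0.02], [0.019, -0.003, -1.0]]
force: [0.1, -0.2, -1.0]
opening: -0.001
grip_force: 0.0
```

Request:
{"api": "servo_tool", "payload": {"increments": [{"tx":-0.0025,"ty":0.007,"tz":0,"roll":0,"gripper":0},{"tx":-0.0025,"ty":0.007,"tz":0,"roll":0,"gripper":0},{"tx":-0.0025,"ty":0.006,"tz":0,"roll":0,"gripper":0},{"tx":-0.002,"ty":0.005,"tz":0,"roll":0,"gripper":0},{"tx":0,"ty":0,"tz":0,"roll":0,"gripper":0}]}}

```text
time_s: 13.3
tool_pos: [0.596, 0.091, 0.1362]
ee_rot: [[0.1, 0.995, -0.001], [0.995, -0.1, 0.02], [0.02, -0.003, -1.0]]
force: [0.3, 0.5, -0.8]
opening: -0.001
grip_force: 0.0
```

```bash
python3 - <<'E'
from meas import *
s=ctrl.state();print(s['tool_pos'],clamp(s['tool_pos']),s['force'],s['time_s'])
b,db=grab('side','side6');
g=cv2.resize(b[125:195,280:360],None,fx=7,fy=7,interpolation=cv2.INTER_CUBIC)
cv2.imwrite('pics/crop6.png',g[:,:,::-1])
E
```

```text
[0.59595249 0.09104185 0.13618565] [-35.77707623 -78.62267975] [ 0.25251016  0.45854684 -0.79399222] 13.3
```

View pics/crop6.png

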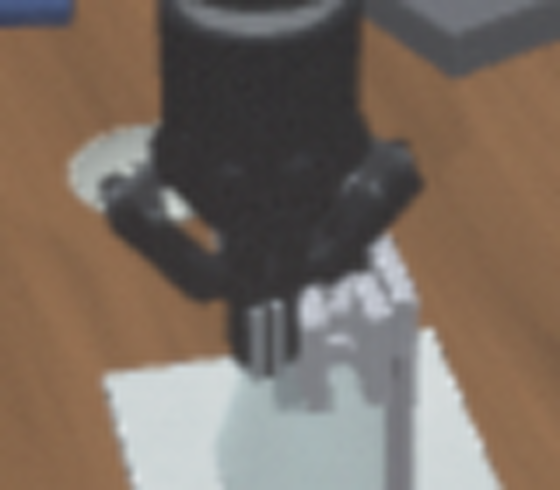

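The gate has followed: its tab at crop (315,310) is close to the fixed tab at (385,280). Keep pushing gently to the stop.

Request:
{"api": "servo_tool", "payload": {"increments": [{"tx":-0.001,"ty":0.004,"tz":0,"roll":0,"gripper":0},{"tx":0,"ty":0.003,"tz":0,"roll":0,"gripper":0},{"tx":0,"ty":0.002,"tz":0,"roll":0,"gripper":0},{"tx":0,"ty":0,"tz":0,"roll":0,"gripper":0}]}}

```text
time_s: 13.75
tool_pos: [0.6039, 0.0893, 0.1362]
ee_rot: [[0.1, 0.995, -0.002], [0.995, -0.099, 0.02], [0.02, -0.004, -1.0]]
force: [-2.9, -1.5, -0.3]
opening: -0.0
grip_force: 1.1
```

Request:
{"api": "servo_tool", "payload": {"increments": [{"tx":0,"ty":0.002,"tz":0,"roll":0,"gripper":0},{"tx":0,"ty":0.002,"tz":0,"roll":0,"gripper":0},{"tx":0,"ty":0,"tz":0,"roll":0,"gripper":0}]}}

```text
time_s: 14.05
tool_pos: [0.6041, 0.0893, 0.136]
ee_rot: [[0.099, 0.995, -0.008], [0.995, -0.099, 0.02], [0.019, -0.01, -1.0]]
force: [-18.3, 0.7, 10.1]
opening: 0.0
grip_force: 9.1
```

It's at the hard stop: 18 N with no motion, and the finger is where the shut geometry predicts. Back off and go to the pin.

Request:
{"api": "servo_tool", "payload": {"increments": [{"tx":0,"ty":-0.01,"tz":0,"roll":0,"gripper":0},{"tx":0,"ty":-0.014,"tz":0,"roll":0,"gripper":0},{"tx":0,"ty":0,"tz":-0.04,"roll":0,"gripper":0},{"tx":0,"ty":0,"tz":-0.04,"roll":0,"gripper":0.05},{"tx":0,"ty":0,"tz":0,"roll":0,"gripper":0.05}]}}

```text
time_s: 14.55
tool_pos: [0.5868, 0.0903, 0.2219]
ee_rot: [[0.099, 0.995, 0.008], [0.995, -0.099, 0.021], [0.022, 0.006, -1.0]]
force: [0.8, -0.1, -0.4]
opening: 0.332
grip_force: 0.0
```

Request:
{"api": "servo_tool", "payload": {"increments": [{"tx":-0.03,"ty":-0.0118,"tz":0,"roll":0,"gripper":0.05},{"tx":-0.03,"ty":-0.0118,"tz":0,"roll":0,"gripper":0.05},{"tx":-0.03,"ty":-0.0118,"tz":0,"roll":0,"gripper":0.05},{"tx":-0.03,"ty":-0.0118,"tz":0,"roll":0,"gripper":0.05},{"tx":-0.03,"ty":-0.0118,"tz":0.02,"roll":0,"gripper":0.05}]}}

```text
time_s: 15.05
tool_pos: [0.5116, -0.0542, 0.1951]
ee_rot: [[0.099, 0.995, 0.004], [0.995, -0.099, 0.019], [0.02, 0.002, -1.0]]
force: [1.1, 0.5, -1.1]
opening: 0.584
grip_force: 0.0
```

Request:
{"api": "servo_tool", "payload": {"increments": [{"tx":-0.03,"ty":-0.0118,"tz":0.02,"roll":0,"gripper":0.05},{"tx":-0.03,"ty":-0.0118,"tz":0.02,"roll":0,"gripper":0.05},{"tx":-0.03,"ty":-0.0118,"tz":0.02,"roll":0,"gripper":0.05},{"tx":0,"ty":0,"tz":0,"roll":0,"gripper":0.05},{"tx":0,"ty":0,"tz":0,"roll":0,"gripper":0.05}]}}

```text
time_s: 15.55
tool_pos: [0.4661, -0.1383, 0.1316]
ee_rot: [[0.101, 0.995, -0.001], [0.995, -0.101, 0.02], [0.02, -0.003, -1.0]]
force: [0.4, 1.0, 1.1]
opening: 0.59
grip_force: 0.0
```

```bash
python3 - <<'E'
from meas import *
s=ctrl.state();T=np.array(s['tool_pos']);print(T,np.round(s['ee_rot'],3).tolist(),s['opening'],s['time_s'])
d=np.array([.466,-.141])-T[:2];R=np.array(s['ee_rot']);print('tx,ty',R[:2,:2].T@d)
b,db=grab('side','side7');Q=pts('side',db)
# gate check: tabs top
for box in((300,150,50,40),):
    Z=Q[150:185:2,305:350:2,2];print((Z*1000).astype(int))
E
```

```text
[ 0.46612873 -0.13831316  0.13157247] [[0.101, 0.995, -0.001], [0.995, -0.101, 0.02], [0.02, -0.003, -1.0]] 0.590369533076542 15.55
tx,ty [-0.00268554  0.00014359]
[[418 418 418 412 135 135 136 136 167 170 166 166 136 137   2  -1   1   1
    1   0   0   0   1]
 [414 412 413 405 156 152 156 132 160 165 164 161 131 135   0   5   0  -1
    3  -1  -3  -1   0]
 [407 406 407 391 152 155 155 154 157 156 156 152 145 134 136   1  -2   1
    2   0   0   0   2]
 [398 399 397 132 152 154 153 153 147 147 148 147 148 137 134   2   1   0
    0  -4   0   1   0]
 [387 382   0 125 147 152 137 145 146 146 144 145 145 135 136 134   2   1
    0  -1   3  -3  -1]
 [381 373   0 117 139 145 136 136 141 139 140 138 132 134 134 137  -1   2
    0   0   0   0   0]
 [372 368   2   0 130 137 133 137 136 136 137 135 135 131 129 134 134   1
    0   1   0   0   1]
 [369 821   1   0 122 135 135 128 130 133 137 134 134 156 155 138 136   0
   -1  -1   0   0   2]
 [364 359  -1   0 116 135 134 136 135 136 156 157 133 153 158 132 136   0
    0   1  -2   1   3]
 [359 354 344   1  -2 130 138 134 135 135 157 154 135 152 156 127 134 132
   -2   0   0   1   0]
 [356 349 344  -2   2 119 135 134 137 135 147 156 154 145 155 158 129 126
   -1   0   0  -1   0]
 [350 345 341   0  -1   2 130 130 128 126 144 151 152 139 150 148 120 118
    8  -1   0   0   0]
 [345 342 332   0  -2  -1  79  89  87 118 138 146 145 131 144 139 115 114
   11   1   1   0   1]
 [344 339 332   8   8  70  76  81  83 113 129 139 138 127 136 134 104 100
   12  11   2   0  -1]
 [337 331 327  12  12  69  71  76  81  79 123 130 129 117 129 124  97  10
   11  10  -3  -1   0]
 [331 330  11   6   9  61  68  69  74  72 114 126 122  67 120 123  92  10
    8   8   1   0   0]
 [328 319  12  10  50  58  60  63  66  67  65 116 116  59 114 112  82  11
   10  10   9   0   0]
 [321 316   9   9  44  49  56  58  58  61  59  61  59  54  51  71  75  10
    9   8   9   0   0]]
```

The tabs stand side by side, so the gate is shut. Descend on the pin.

Request:
{"api": "servo_tool", "payload": {"increments": [{"tx":-0.004,"ty":0,"tz":0.03,"roll":0,"gripper":0.05},{"tx":0,"ty":0,"tz":0.03,"roll":0,"gripper":0.05},{"tx":0,"ty":0,"tz":0.012,"roll":0,"gripper":0.05},{"tx":0,"ty":0,"tz":0,"roll":0,"gripper":0.05},{"tx":0,"ty":0,"tz":0,"roll":0,"gripper":0.05}]}}

```text
time_s: 16.1
tool_pos: [0.4669, -0.1399, 0.0605]
ee_rot: [[0.098, 0.995, 0.0], [0.995, -0.098, 0.02], [0.02, -0.002, -1.0]]
force: [0.1, 0.3, 0.2]
opening: 0.583
grip_force: 0.0
```

Request:
{"api": "servo_tool", "payload": {"increments": [{"tx":0,"ty":0,"tz":0,"roll":0,"gripper":0},{"tx":0,"ty":0,"tz":0,"roll":0,"gripper":0},{"tx":0,"ty":0,"tz":0,"roll":0,"gripper":0},{"tx":0,"ty":0,"tz":0,"roll":0,"gripper":0},{"tx":0,"ty":0,"tz":0,"roll":0,"gripper":0}]}}

```text
time_s: 16.6
tool_pos: [0.4668, -0.1405, 0.061]
ee_rot: [[0.099, 0.995, 0.001], [0.995, -0.099, 0.02], [0.02, -0.001, -1.0]]
force: [0.4, 2.0, 6.4]
opening: 0.221
grip_force: 58.4
```

Request:
{"api": "servo_tool", "payload": {"increments": [{"tx":0,"ty":0,"tz":-0.03,"roll":0,"gripper":0},{"tx":0,"ty":0,"tz":-0.045,"roll":0,"gripper":0},{"tx":0,"ty":0,"tz":-0.045,"roll":0,"gripper":0},{"tx":0,"ty":0,"tz":-0.04,"roll":0,"gripper":0},{"tx":0,"ty":0,"tz":0,"roll":0,"gripper":0}]}}

```text
time_s: 17.1
tool_pos: [0.4685, -0.1445, 0.2255]
ee_rot: [[0.099, 0.995, 0.008], [0.995, -0.1, 0.017], [0.018, 0.006, -1.0]]
force: [0.8, 0.1, -1.2]
opening: 0.219
grip_force: 58.8
```

```bash
python3 - <<'E'
from meas import *
s=ctrl.state();T=np.array(s['tool_pos']);print(T,s['opening'],s['time_s'])
a,da=grab('top','top8');b,db=grab('side','side8');P=pts('top',da);Q=pts('side',db)
print('stopper grip top T',cl('top',P,(240,140,40,35),.17,.2,.18)); print('S',cl('side',Q,(312,138,20,20),.172,.19,.18))
print('backtab T',cl('top',P,(276,145,20,14),.146,.17,.156));print('tabs T',cl('top',P,(274,145,22,30),.146,.17,.156))
print('hole0 world',onplane('top',270.5,160.1,.12),clamp(onplane('top',270.5,160.1,.12)))
g=cv2.resize(a[140:185,235:300],None,fx=6,fy=6,interpolation=cv2.INTER_CUBIC)
g2=cv2.resize(b[140:190,300:355],None,fx=7,fy=7,interpolation=cv2.INTER_CUBIC)
o=np.zeros((350,790,3),np.uint8);o[:270,:390]=g;o[:350,400:785]=g2;cv2.imwrite('pics/crop7.png',o[:,:,::-1])
for n,p in(('top',(.0,-.044)),('side',(.0,-.044))):
    w=O+A.T@np.array(p);print(n,proj(n,(*w,.136)))
E
```

```text
[ 0.46846817 -0.14449522  0.22553767] 0.21884440595157578 17.1
stopper grip top T (array([247, 151,  10,  10,  73], dtype=int32), array([0.6389, 0.1662, 0.18  ]), array([0.6387, 0.1653, 0.18  ]), ((639.3663330078125, 165.97962951660156), (23.98153305053711, 21.780603408813477), 43.9128532409668))
S (array([320, 144,   8,   6,  43], dtype=int32), array([0.6378, 0.1597, 0.18  ]), array([0.6379, 0.1593, 0.18  ]), ((637.8536987304688, 159.43923950195312), (26.923646926879883, 20.39065170288086), 71.31332397460938))
backtab T (array([277, 154,  12,   5,  51], dtype=int32), array([0.6401, 0.0876, 0.156 ]), array([0.6402, 0.0875, 0.156 ]), ((640.2477416992188, 87.49836730957031), (28.964075088500977, 10.648204803466797), 88.83365631103516))
tabs T (array([276, 161,  13,   5,  56], dtype=int32), array([0.6221, 0.0888, 0.156 ]), array([0.6217, 0.089 , 0.156 ]), ((621.67333984375, 89.05408477783203), (31.519712448120117, 10.611570358276367), 88.83309173583984))
hole0 world [0.63635193 0.12273185 0.12      ] [  1.25681708 -43.05779186]
top [270.19404982 159.55685448]
side [326.72733763 166.18740475]
```

View pics/crop7.png

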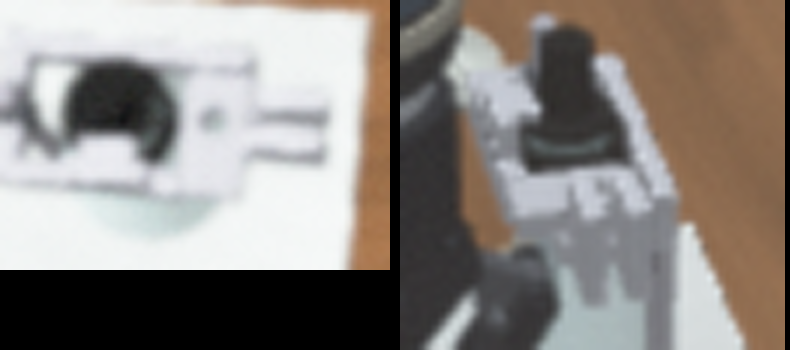

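The top crop shows the gate shut over the seated stopper, with the hole at crop (211,117) → full-image pixel (269.7,159.0). Both tabs are parallel at (290,117) and (290,155). The hole lies at about (0.6356,0.1226), so I carry the pin there.

Request:
{"api": "servo_tool", "payload": {"increments": [{"tx":0,"ty":0,"tz":-0.025,"roll":0,"gripper":0},{"tx":0.031,"ty":0.0157,"tz":0,"roll":0,"gripper":0},{"tx":0.031,"ty":0.0157,"tz":0,"roll":0,"gripper":0},{"tx":0.031,"ty":0.0157,"tz":0,"roll":0,"gripper":0},{"tx":0.031,"ty":0.0157,"tz":0,"roll":0,"gripper":0}]}}

```text
time_s: 17.7
tool_pos: [0.5407, -0.0258, 0.2454]
ee_rot: [[0.1, 0.995, -0.004], [0.995, -0.1, 0.02], [0.02, -0.006, -1.0]]
force: [0.6, -0.6, -0.9]
opening: 0.223
grip_force: 58.8
```

Request:
{"api": "servo_tool", "payload": {"increments": [{"tx":0.031,"ty":0.0157,"tz":0,"roll":0,"gripper":0},{"tx":0.031,"ty":0.0157,"tz":0,"roll":0,"gripper":0},{"tx":0.031,"ty":0.0157,"tz":0,"roll":0,"gripper":0},{"tx":0.031,"ty":0.0157,"tz":0,"roll":0,"gripper":0},{"tx":0.025,"ty":0.0157,"tz":0,"roll":0,"gripper":0}]}}

```text
time_s: 18.2
tool_pos: [0.6337, 0.1151, 0.2477]
ee_rot: [[0.099, 0.995, -0.004], [0.995, -0.099, 0.02], [0.019, -0.006, -1.0]]
force: [0.1, -0.2, -1.1]
opening: 0.225
grip_force: 58.8
```

Request:
{"api": "servo_tool", "payload": {"increments": [{"tx":0,"ty":0,"tz":0,"roll":0,"gripper":0},{"tx":0,"ty":0,"tz":0,"roll":0,"gripper":0},{"tx":0,"ty":0,"tz":0,"roll":0,"gripper":0}]}}

```text
time_s: 18.5
tool_pos: [0.633, 0.1127, 0.2488]
ee_rot: [[0.1, 0.995, -0.003], [0.995, -0.1, 0.02], [0.019, -0.005, -1.0]]
force: [0.2, -0.2, -0.2]
opening: 0.221
grip_force: 58.9
```

```bash
python3 - <<'E'
from meas import *
s=ctrl.state();T=np.array(s['tool_pos']);R=np.array(s['ee_rot']);print(T,np.round(R,3).tolist(),s['time_s'])
d=np.array([.6357,.1226])-T[:2];print('tx,ty',R[:2,:2].T@d)
b,db=grab('side','side9');Q=pts('side',db)
near=(np.hypot(Q[...,0]-T[0],Q[...,1]-T[1])<.03)&(Q[...,2]>T[2]-.06)&(Q[...,2]<T[2]-.005)
for lo,hi in((-.06,-.045),(-.045,-.03),(-.03,-.02),(-.02,-.01)):
    m=near&(Q[...,2]>T[2]+lo)&(Q[...,2]<T[2]+hi)
    if m.sum(): 
        v,u=np.nonzero(m);print(lo,m.sum(),'u',u.mean(),u.min(),u.max(),'v',v.min(),v.max(),'xyz',np.round(Q[m].mean(0),4))
for dz in(-.056,-.035,-.02):print(dz,proj('side',T+[0,0,dz]))
E
```

```text
[0.63300114 0.11273794 0.24876174] [[0.1, 0.995, -0.003], [0.995, -0.1, 0.02], [0.019, -0.005, -1.0]] 18.5
tx,ty [0.01008041 0.00170154]
-0.06 7 u 327.14285714285717 326 328 v 149 152 xyz [0.6316 0.1078 0.1994]
-0.045 14 u 327.0 326 328 v 145 149 xyz [0.6311 0.1076 0.2112]
-0.03 8 u 327.0 326 328 v 142 144 xyz [0.6316 0.1089 0.2224]
-0.02 14 u 327.42857142857144 324 331 v 139 142 xyz [0.631  0.1035 0.2348]
-0.056 [327.05277787 151.42264336]
-0.035 [327.03944508 144.99845068]
-0.02 [327.02972644 140.31568228]
```

Request:
{"api": "servo_tool", "payload": {"increments": [{"tx":0.009,"ty":0.0017,"tz":0,"roll":0,"gripper":0},{"tx":0,"ty":0,"tz":0.02,"roll":0,"gripper":0},{"tx":0,"ty":0,"tz":0.02,"roll":0,"gripper":0},{"tx":0,"ty":0,"tz":0.012,"roll":0,"gripper":0},{"tx":0,"ty":0,"tz":0,"roll":0,"gripper":0}]}}

```text
time_s: 19.05
tool_pos: [0.6354, 0.123, 0.1964]
ee_rot: [[0.1, 0.995, -0.004], [0.995, -0.1, 0.02], [0.019, -0.006, -1.0]]
force: [-0.1, -0.2, -1.7]
opening: 0.222
grip_force: 58.9
```

Request:
{"api": "servo_tool", "payload": {"increments": [{"tx":0,"ty":0,"tz":0.003,"roll":0,"gripper":0},{"tx":0,"ty":0,"tz":0.003,"roll":0,"gripper":0},{"tx":0,"ty":0,"tz":0,"roll":0,"gripper":0}]}}

```text
time_s: 19.35
tool_pos: [0.6365, 0.1234, 0.1922]
ee_rot: [[0.1, 0.995, -0.001], [0.995, -0.1, 0.02], [0.02, -0.003, -1.0]]
force: [0.0, 0.1, -1.6]
opening: 0.223
grip_force: 58.9
```

Request:
{"api": "servo_tool", "payload": {"increments": [{"tx":-0.0008,"ty":-0.0006,"tz":0.003,"roll":0,"gripper":0},{"tx":0,"ty":0,"tz":0.003,"roll":0,"gripper":0},{"tx":0,"ty":0,"tz":0.002,"roll":0,"gripper":0},{"tx":0,"ty":0,"tz":0,"roll":0,"gripper":0},{"tx":0,"ty":0,"tz":0,"roll":0,"gripper":0}]}}

```text
time_s: 19.85
tool_pos: [0.6356, 0.1228, 0.1838]
ee_rot: [[0.099, 0.995, -0.001], [0.995, -0.099, 0.02], [0.02, -0.003, -1.0]]
force: [-0.5, -0.1, -1.6]
opening: 0.225
grip_force: 58.9
```

Request:
{"api": "servo_tool", "payload": {"increments": [{"tx":-0.0002,"ty":0,"tz":0.004,"roll":0,"gripper":0},{"tx":0,"ty":0,"tz":0.004,"roll":0,"gripper":0},{"tx":0,"ty":0,"tz":0.003,"roll":0,"gripper":0},{"tx":0,"ty":0,"tz":0,"roll":0,"gripper":0}]}}

```text
time_s: 20.25
tool_pos: [0.6352, 0.1228, 0.1722]
ee_rot: [[0.099, 0.995, -0.002], [0.995, -0.099, 0.02], [0.02, -0.004, -1.0]]
force: [-0.7, 0.6, -0.2]
opening: 0.224
grip_force: 58.9
```

Request:
{"api": "servo_tool", "payload": {"increments": [{"tx":-0.0002,"ty":0,"tz":0.005,"roll":0,"gripper":0},{"tx":0,"ty":0,"tz":0.004,"roll":0,"gripper":0},{"tx":0,"ty":0,"tz":0.004,"roll":0,"gripper":0},{"tx":0,"ty":0,"tz":0.003,"roll":0,"gripper":0},{"tx":0,"ty":0,"tz":0,"roll":0,"gripper":0}]}}

```text
time_s: 20.75
tool_pos: [0.6353, 0.1229, 0.1563]
ee_rot: [[0.099, 0.995, -0.002], [0.995, -0.099, 0.02], [0.02, -0.004, -1.0]]
force: [-0.0, -0.3, -0.5]
opening: 0.223
grip_force: 58.9
```

Request:
{"api": "servo_tool", "payload": {"increments": [{"tx":0,"ty":0,"tz":0.002,"roll":0,"gripper":0},{"tx":0,"ty":0,"tz":0.002,"roll":0,"gripper":0},{"tx":0,"ty":0,"tz":0.001,"roll":0,"gripper":0},{"tx":0,"ty":0,"tz":0,"roll":0,"gripper":0}]}}

```text
time_s: 21.15
tool_pos: [0.6356, 0.123, 0.1521]
ee_rot: [[0.099, 0.995, -0.001], [0.995, -0.099, 0.02], [0.02, -0.003, -1.0]]
force: [-1.2, -0.5, 0.1]
opening: 0.223
grip_force: 59.1
```

Request:
{"api": "servo_tool", "payload": {"increments": [{"tx":0,"ty":0,"tz":0.001,"roll":0,"gripper":0},{"tx":0,"ty":0,"tz":0.001,"roll":0,"gripper":0},{"tx":0,"ty":0,"tz":0,"roll":0,"gripper":0},{"tx":0,"ty":0,"tz":0,"roll":0,"gripper":0}]}}

```text
time_s: 21.55
tool_pos: [0.6356, 0.123, 0.1519]
ee_rot: [[0.099, 0.995, 0.001], [0.995, -0.099, 0.02], [0.02, -0.001, -1.0]]
force: [-4.1, -1.4, 12.7]
opening: 0.222
grip_force: 60.5
```

The head is resting: 12.7 N at z = 0.1519, as predicted. Release, lift and go over the tabs.

Request:
{"api": "servo_tool", "payload": {"increments": [{"tx":0,"ty":0,"tz":-0.0015,"roll":0,"gripper":0},{"tx":0,"ty":0,"tz":0,"roll":0,"gripper":0.045},{"tx":0,"ty":0,"tz":0,"roll":0,"gripper":0.045},{"tx":0,"ty":0,"tz":0,"roll":0,"gripper":0.045}]}}

```text
time_s: 21.95
tool_pos: [0.6355, 0.1231, 0.151]
ee_rot: [[0.099, 0.995, -0.001], [0.995, -0.099, 0.02], [0.02, -0.003, -1.0]]
force: [0.4, -0.9, -0.9]
opening: 0.529
grip_force: 0.0
```

Request:
{"api": "servo_tool", "payload": {"increments": [{"tx":0,"ty":0,"tz":-0.01,"roll":0,"gripper":0.045},{"tx":0,"ty":0,"tz":-0.02,"roll":0,"gripper":0.045},{"tx":0,"ty":0,"tz":-0.025,"roll":0,"gripper":0.06},{"tx":-0.018,"ty":0,"tz":-0.01,"roll":0,"gripper":0.06},{"tx":-0.018,"ty":0,"tz":0,"roll":0,"gripper":0.06}]}}

```text
time_s: 22.45
tool_pos: [0.6328, 0.0851, 0.2175]
ee_rot: [[0.098, 0.995, 0.002], [0.995, -0.098, 0.02], [0.02, 0.0, -1.0]]
force: [0.1, -0.1, 0.3]
opening: 0.708
grip_force: 0.0
```

Request:
{"api": "servo_tool", "payload": {"increments": [{"tx":0,"ty":0,"tz":0,"roll":0,"gripper":0.06},{"tx":0,"ty":0,"tz":0,"roll":0,"gripper":0.06}]}}

```text
time_s: 22.65
tool_pos: [0.6315, 0.0847, 0.2147]
ee_rot: [[0.101, 0.995, -0.002], [0.995, -0.101, 0.02], [0.02, -0.004, -1.0]]
force: [0.1, -0.2, -0.1]
opening: 0.702
grip_force: 0.0
```

```bash
python3 - <<'E'
from meas import *
s=ctrl.state();T=np.array(s['tool_pos']);R=np.array(s['ee_rot']);print(T,np.round(R,3).tolist(),s['time_s'],s['opening'])
d=np.array([.6315,.087])-T[:2];print('tx,ty',R[:2,:2].T@d)
b,db=grab('side','side10');Q=pts('side',db)
print('pin head region'); print((Q[150:176:1,316:346:2,2]*1000).astype(int))
E
```

```text
[0.63153952 0.08467992 0.21473792] [[0.101, 0.995, -0.002], [0.995, -0.101, 0.02], [0.02, -0.004, -1.0]] 22.65 0.7019954593391757
tx,ty [ 0.00230372 -0.00027397]
pin head region
[[225 228 166 170 171 170 134 135  -1  -1   1   0   1 218 217]
 [222 224 164 167 168 165 130 136 137   2   0   1   0 213   0]
 [219 220 158 163 165 162 128 135 136  -3   0   0   1   1   0]
 [156 219 157 158 161 157 146 136 138   3   4  -4  -1   1  -1]
 [154 214 151 155 157 154 148 133 139   2  -1  -1  -1   2   1]
 [153 154 149 152 153 170 169 142 138   1   0   0   4  -3   2]
 [153 152 146 146 170 170 168 168 135 135   0   0  -2  -2   4]
 [154 148 145 146 171 170 171 172 134 137   1  -1  -2  -2  -1]
 [154 142 144 145 170 170 170 168 138 136   1   0  -1  -2 821]
 [146 137 143 821 163 166 166 166 135 136   0   1   0  -1   0]
 [144 136 136 143 821 164 164 162 134 136 136  -2   1  -2   2]
 [140 135 135 137 160 159 161 158 128 137 133   1   0   0  -2]
 [137 134 137 137 155 156 159 157 125 135 136   0   0  -3   0]
 [136 131 132 136 152 155 155 151 121 136 135  -3   0   2   0]
 [135 126 129 132 150 150 152 153 156 132 135   2  -1   0   0]
 [135 136 136 137 157 155 147 156 154 127 136 135   0  -1   1]
 [133 136 136 135 155 155 140 150 155 156 137 136  -1   4   0]
 [134 135 136 134 154 156 142 147 155 158 135 135   0   0   0]
 [134 135 139 134 149 155 155 144 154 156 134 134  -1 821   3]
 [135 136 135 133 144 155 154 141 156 153 131 130   2  -3  -2]
 [133 135 138 135 141 158 156 140 154 156 128 126   0   0   0]
 [128 135 133 131 136 155 156 133 151 152 123 122   0   2   3]
 [128 128 130 129 134 154 148 128 148 149 120 122  11  -2   0]
 [ 78 128 125 125 129 149 148 126 142 145 117 113  11   0   0]
 [ 80  83  89 114 125 144 145 122 140 142 115 110   8   8   1]
 [ 77  84  85 109 124 141 143 117 134 138 109 109   8  12   2]]
```

The pin head top is at 0.170, which means it is home. Descend astride the tabs.

Request:
{"api": "servo_tool", "payload": {"increments": [{"tx":0.0005,"ty":0,"tz":0.025,"roll":0,"gripper":0.06},{"tx":0,"ty":0,"tz":0.025,"roll":0,"gripper":0.06},{"tx":0,"ty":0,"tz":0.015,"roll":0,"gripper":0.06},{"tx":0,"ty":0,"tz":0.01,"roll":0,"gripper":0.06},{"tx":0,"ty":0,"tz":0,"roll":0,"gripper":0.06}]}}

```text
time_s: 23.2
tool_pos: [0.6311, 0.088, 0.1389]
ee_rot: [[0.099, 0.995, -0.004], [0.995, -0.099, 0.02], [0.019, -0.006, -1.0]]
force: [-0.3, 0.1, -0.6]
opening: 0.704
grip_force: 0.0
```

Request:
{"api": "servo_tool", "payload": {"increments": [{"tx":0,"ty":0,"tz":0,"roll":0,"gripper":0.06}]}}

```text
time_s: 23.3
tool_pos: [0.6322, 0.0881, 0.1409]
ee_rot: [[0.099, 0.995, -0.001], [0.995, -0.099, 0.02], [0.02, -0.003, -1.0]]
force: [-0.1, 0.3, 0.8]
opening: 0.7
grip_force: 0.0
```

Close on the tabs.

Request:
{"api": "servo_tool", "payload": {"increments": [{"tx":0,"ty":-0.0005,"tz":0,"roll":0,"gripper":0.035},{"tx":0,"ty":0,"tz":0,"roll":0,"gripper":0.02},{"tx":0,"ty":0,"tz":0,"roll":0,"gripper":0},{"tx":0,"ty":0,"tz":0,"roll":0,"gripper":0},{"tx":0,"ty":0,"tz":0,"roll":0,"gripper":0}]}}

```text
time_s: 23.8
tool_pos: [0.632, 0.088, 0.1418]
ee_rot: [[0.099, 0.995, 0.001], [0.995, -0.099, 0.02], [0.02, -0.001, -1.0]]
force: [-1.2, -0.0, 5.7]
opening: 0.311
grip_force: 63.8
```

Request:
{"api": "servo_tool", "payload": {"increments": [{"tx":0,"ty":0,"tz":0,"roll":0,"gripper":0},{"tx":0,"ty":0,"tz":0,"roll":0,"gripper":0},{"tx":0,"ty":0,"tz":0,"roll":0,"gripper":0},{"tx":0,"ty":0,"tz":0,"roll":0,"gripper":0},{"tx":0,"ty":0,"tz":0,"roll":0,"gripper":0}]}}

```text
time_s: 24.3
tool_pos: [0.632, 0.088, 0.1418]
ee_rot: [[0.099, 0.995, 0.001], [0.995, -0.099, 0.02], [0.02, -0.001, -1.0]]
force: [-1.1, -0.3, 5.6]
opening: 0.311
grip_force: 63.8
```

```bash
python3 - <<'E'
from meas import *
s=ctrl.state();print(s['tool_pos'],s['force'],s['moment'],s['opening'],s['grip_force'],s['time_s'])
a,da=grab('top','top11');b,db=grab('side','side11');P=pts('top',da);Q=pts('side',db)
a0,_=load('top0')
for n,bx in(('box',(345,105,52,45)),('bottle',(410,125,30,28)),('dish',(155,148,40,40))):
    x,y,w,h=bx;print(n,np.abs(a[y:y+h,x:x+w].astype(int)-a0[y:y+h,x:x+w]).mean())
print('stopper S',cl('side',Q,(312,138,20,20),.172,.19,.18))
E
```

```text
[0.63200371 0.08802084 0.14179191] [-1.0578916  -0.2770711   5.61288175] [-0.03193794  0.31606556  0.00584511] 0.3105623494193537 63.793190717697144 24.3
box 8.126638176638176
bottle 7.439285714285714
dish 8.158958333333333
stopper S (array([320, 157,   2,   1,   2], dtype=int32), array([0.6128, 0.1104, 0.18  ]), array([0.6128, 0.1104, 0.18  ]), ((612.8468017578125, 110.40065002441406), (2.796722650527954, 0.0), 160.98431396484375))
```

The gripper squeezes both tabs at 64 N, with the opening matching 28 mm. The image differences over the bystanders are uniform noise. Handing in.

```bash
python3 -c "
from cell import ctrl
print(ctrl.close_job())"
```

```text
the job is handed in; nothing more can be done
None
```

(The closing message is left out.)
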